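Unlock the plate clamp and hold it open at the mark

TASK

Open the well-plate clamp so that a plate could be laid in: take the small mallet, knock the clamp's lock pin all the way down with it, and put the mallet down on the desk, clear of the clamp. Then take the slide's upright grip post, pull the sprung slide out towards the front until its pointer stands between the two ridges of the mark, and keep it there: the program finishes while the gripper is still holding the slide at the mark. Touch the pin only with the mallet and leave the other things where they are.

Things in the scene. Friction and masses are not known exactly. Their poses are not given: they have to be found in the camera images.
- clamp: fixed plate clamp: aluminium base 245 x 176 x 12 mm, fence across its back (29 mm above the desk), grey guide block (34 x 66 mm, 56 mm above the desk, collar on it to 60 mm) holding the slide. Origin at desk level on the centre line; x to the back (fence), y left, z up. Base from x = -125 to 120 mm, guide block x = -80 to -46 mm. Turned up to 0.2 rad
- pin: round steel lock pin, 13 mm thick, upright in the collar on the guide block. Origin at the centre of its top, 74 mm above the desk while up; it goes straight down 10 mm to its stop (top at 64 mm). 5 to 7 N push it down against its spring; friction keeps it down. Up, it locks the slide; from 8 mm down the slide is free
- slide: sprung slide: steel bar, jaw at its back, black upright grip post at its front, 22 mm wide (clamp y), 18 mm thick (clamp x), from 33 to 66 mm above the desk, free on both sides, guide block 29 mm behind. Origin mid-post, 48 mm above the desk; shut at clamp x = -118 mm. Pulls out along clamp -x, end stop at 68 mm, past the mark. Spring draws it back: 6 N shut, 11 N at 55 mm. Clamp's axes
- pointer (a point): tip of the slide's pointer, a 3 mm wide finger at the left end (+y) of the jaw, 31 mm above the desk; it moves with the slide. It starts 30 to 55 mm behind (+x of the clamp) the mark
- mark: dark saddle, 20 x 14 mm, on the left edge of the clamp's base, set differently each time: two upright ridges across it (top 29 mm above the desk) with a 12 mm gap. Origin at its foot, midway between the ridges; clamp's axes. The pointer is at the mark when within 6 mm of this origin along the clamp's x
- mallet: small mallet, about 0.28 kg, standing on its head's face: head a steel cylinder 34 mm thick, 60 mm high, white ends; wooden level handle 18 mm wide, 20 mm high, its middle 32 mm above the face, along the mallet's -x to 126 mm from the head's axis. Origin: centre of the lower (striking) face. Left or right of the clamp, handle roughly towards the robot; put down on its face it stands by itself
- mallet_grip (a point): point on the middle of the mallet's handle, 55 mm from the head's axis and 32 mm above the striking face: the place to grip, near the head
- stain_bottle: bystander: small reagent bottle with black cap, 46 mm thick, 85 mm high, left or right of the clamp (where the mallet is not); origin at the centre of its underside
- spare_plate: bystander: white well plate, 85 x 128 x 14 mm, lying left behind the clamp; origin at the centre of its underside
- cal_weight: bystander: brass-coloured check weight with a knob, 30 mm thick, 48 mm high, right of the clamp; origin at the centre of its underside
- lab_notebook: bystander: notebook, 105 x 152 x 14 mm, front left of the desk; origin at the centre of its underside
- pipette_200: bystander: pipette lying at the left, 37 x 237 x 29 mm; origin at the centre of its underside
- marker_black: bystander: marker pen lying near the front edge, 17 x 135 x 16 mm; origin at the centre of its underside
Things that resemble listed ones, but are neither listed nor needed, are in the scene too. What is meant by the mallet is not yellow, and is the larger of those in its own colour.

How it is judged:
On the way:
1. the mallet knocks the lock pin down to its stop (at least 8.5 mm of its 10 mm) (z of pin in the frame of clamp below 0.0655 m and contact force between mallet and pin above 0.5 N).
At the end, for the whole second after the job is handed in: Pin down (top at most 67 mm above the desk); mallet let go, still, on the desk (origin below 35 mm), touching neither clamp nor slide; fingers hold the slide (over 2 N) still, pointer within 6 mm of the middle of the mark along the slide, through the last second (x of pointer in the frame of mark between -0.006 and 0.006 m and linear speed of slide below 0.01 m/s and contact force between the fingers and slide above 2 N and contact force between mallet and slide below 0.1 N and contact force between mallet and clamp below 0.1 N and contact force between the fingers and mallet below 0.1 N and height (world z) of mallet below 0.035 m and linear speed of mallet below 0.02 m/s and z of pin in the frame of clamp below 0.067 m); the arm keeps its last pose, push and grip.
It fails at once if the pin is pushed by the robot itself (more than 3 N) instead of the mallet (contact force between any of the fingers, the arm and pin above 3 N).
It fails at once if a bystander is shifted by more than 30 mm (distance of any of stain_bottle, spare_plate, cal_weight, lab_notebook, pipette_200, marker_black from where it was at the start of the episode above 0.03 m).
It also fails if it takes over 72 s, if anything falls off the work surface, if the arm or the gripper's body presses on something with over 40 N, if the wrist force passes 120 N, or if a joint passes its speed limit or range.

ROBOT

A 6-joint arm with a two-finger parallel gripper is mounted at the origin on a cart in front of the work surface, level with it; the furniture and walls round the work are solid. World frame = base frame: x ahead of the robot, y to its left, z up, the work surface at z = 0. Lengths are in m, angles in rad, forces in N, time in s.
With the tool pointing down it reaches from about 0.25 to 0.725 m from the base axis. Payload 4 kg.
Tool frame: the origin (TCP) lies on the front face of the gripper's body, between the roots of the fingers; the fingertips stand 73 mm ahead of it and the grasp point (between the pads) lies 54 mm ahead of it; z points along the fingers, y is the direction in which the jaws open and shut (so a half turn about z gives the same grasp; the last joint's range is limited). The gripper opens to 85 mm and grips with 20 to 120 N. Pads are 22 mm wide; open, the fingers measure 114 mm over their backs; the gripper's body (76 mm by 85 mm) begins 54 mm behind the grasp point. The pads swing forward as they close: fully open they stand 13 mm farther back than shut.
Start: joints at [0, 0.241, 0.005, 1.335, 0, 1.571], TCP at [0.5, -0, 0.304] pointing down, gripper open.
Joint ranges: [-2.72, 2.72], [-1.05, 1.87], [-1.09, 1.28], [-1.99, 2.15], [-1.42, 1.44], [-3.14, 3.14]. Speed limits (rad/s): [2.79, 2.79, 3.14, 3.14, 3.14, 3.14].

INTERFACE

Orientations are given as a unit quaternion [x, y, z, w].
In Python, from workcell import sensors, camera, order gives the robot as it stands. The module is installed in compiled form; this text tells all that it offers.
- The arm moves only by the shell command python3 -m inch 'ROWS'. ROWS is JSON, one flat list of numbers, 5 for each row, row after row: the opening, from -1 (shut) to 1 (fully open), then the shift along the tool's x, y, z in mm, then the turn about the tool's z in units of 6 degrees (1.0 is 6 degrees). A call has 1 to 8 rows; each row is the pose to reach, as a shift and turn from the pose commanded when the call began, along the tool's axes at that moment; what a row does not reach only later rows make up. A row lasts 1/10 s, in which the tool goes at most 50 mm and 8.59 degrees, less where a joint would pass 70% of its speed; a pose out of reach is approached as far as the arm can. A call with a gripper value outside its range is refused whole. The fingers move at their own pace and stop on an object; the grip force is fixed at half the most. Time passes only in rows, so rows that repeat a pose let the fingers close. It gives the time, the measured TCP pose, the force and the opening at its end, in the units of the state.
- sensors.get_obs(): the state, without advancing time (a new reading comes with each control period).
- camera(name): name is "scene" or "side" or "wrist"; returns a dict with "pixels" (400x640x3 uint8, red, green, blue), "intrinsics" (3x3 intrinsics, pixels), "extrinsics" (4x4, takes a point from camera to world coordinates). Camera axes: x right, y down, z forward; pixel columns grow to the right and rows downward; lengths in m; the calibration is good to about 2 mm. The wrist camera is an equidistant fisheye: a pixel r from the principal point sees the ray r / f radians off the axis. A picture is of the moment at which its call begins. There is no depth.
- order.job_done(): hands the job in, once; it reports no verdict.
The state is a dict: "clock": time; "joint_pos": joint angles; "joint_vel": joint speeds; "tau": joint torques, N m; "eef_pos": TCP position; "tool_rot": TCP orientation; "ft_force": force on the tool from outside, world axes, zero at the start; "ft_torque": the same for the moment, N m; "grip_width": finger opening in m.
Only numpy, scipy, OpenCV 4.12 (cv2) and the standard library are available. Lean on these libraries where they do the work, as an engineer would, in place of code of your own. Each camera call takes 0.05 s, during which the arm holds its last target.

## Working session

There is one attempt and no reset: what is moved stays moved. The work goes in short steps, Python scripts to look and compute and a shell command to move; the robot and the scene stay as the last step left them, time stands still between calls to the robot, and variables do not carry over. Pictures are saved under pics/ and viewed, and the job is handed in when it is done.

```bash
mkdir -p pics; ls
python3 - <<'E'
from workcell import sensors,camera
import cv2,numpy as np
np.set_printoptions(precision=4,suppress=True)
print(sensors.get_obs())
for n in ["scene","side","wrist"]:
    c=camera(n); cv2.imwrite(f"pics/{n}0.png",c["pixels"][:,:,::-1]); print(n,c["intrinsics"],c["extrinsics"])
E
```

```text
pics
{'clock': 0.0, 'joint_pos': array([-0.    ,  0.2414,  0.0037,  1.3352, -0.    ,  1.5708]), 'joint_vel': array([ 0.0002,  0.0009, -0.0002, -0.0001,  0.001 ,  0.0007]), 'tau': array([  0.0006, -37.2316,  25.2407,   0.0168,   0.    ,   0.    ]), 'eef_pos': array([ 0.4995, -0.    ,  0.303 ]), 'tool_rot': array([ 0.7071,  0.7071, -0.0007, -0.0007]), 'ft_force': array([-1.529 , -0.0893,  0.1228]), 'ft_torque': array([-0.0071, -0.0265, -0.0084]), 'grip_width': 0.0852082800593519}
scene [[429.4338   0.     325.0902]
 [  0.     429.4338 189.2086]
 [  0.       0.       1.    ]] [[ 0.9092 -0.2633  0.3226  0.1068]
 [-0.4161 -0.5447  0.7281 -1.0057]
 [-0.016  -0.7962 -0.6048  0.8367]
 [ 0.      0.      0.      1.    ]]
side [[468.5656   0.     317.7707]
 [  0.     468.5656 198.6641]
 [  0.       0.       1.    ]] [[ 0.857  -0.345   0.3828 -0.1672]
 [-0.5151 -0.556   0.6523 -1.2626]
 [-0.0122 -0.7562 -0.6542  1.287 ]
 [ 0.      0.      0.      1.    ]]
wrist [[309.7069   0.     322.6468]
 [  0.     309.7069 200.4207]
 [  0.       0.       1.    ]] [[ 1.      0.0004 -0.0008  0.5002]
 [ 0.0001 -0.9466 -0.3225  0.0828]
 [-0.0009  0.3225 -0.9466  0.3731]
 [ 0.      0.      0.      1.    ]]
```

View pics/scene0.png

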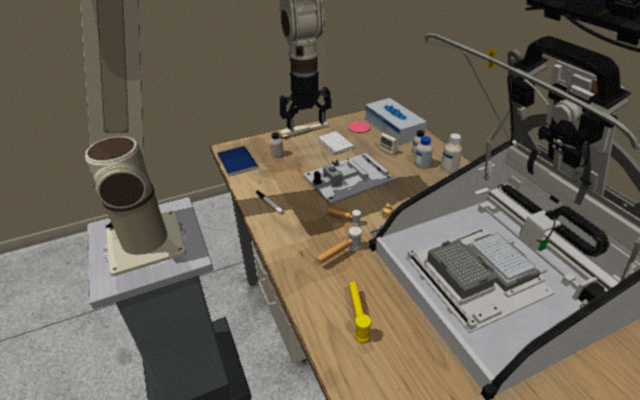

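View pics/side0.png

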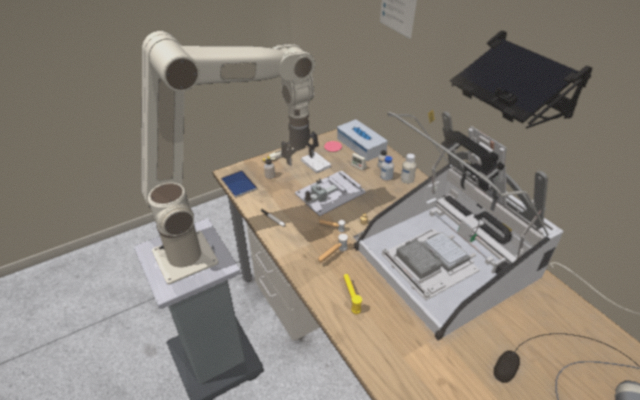

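View pics/wrist0.png

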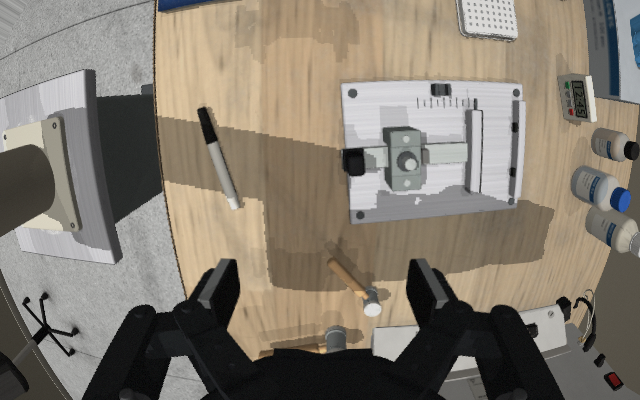

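```bash
python3 - <<'E'
import cv2
w=cv2.imread("pics/wrist0.png"); s=cv2.imread("pics/scene0.png"); d=cv2.imread("pics/side0.png")
cv2.imwrite("pics/w_clamp.png",cv2.resize(w[70:235,330:535],None,fx=3.8,fy=3.6,interpolation=cv2.INTER_CUBIC))
cv2.imwrite("pics/s_mal.png",cv2.resize(s[190:350,300:420],None,fx=4,fy=3.75,interpolation=cv2.INTER_CUBIC))
cv2.imwrite("pics/w_mal.png",cv2.resize(w[230:370,240:420],None,fx=4,fy=4,interpolation=cv2.INTER_CUBIC))
cv2.imwrite("pics/d_mal.png",cv2.resize(d[200:280,300:400],None,fx=7,fy=7,interpolation=cv2.INTER_CUBIC))
E
cat > h.py <<'E'
import numpy as np,cv2
from workcell import sensors,camera
np.set_printoptions(precision=4,suppress=True)
def ray(c,u,v,name):
    K=c["intrinsics"];E=c["extrinsics"]
    a=np.array([(u-K[0,2])/K[0,0],(v-K[1,2])/K[1,1]])
    if name=="wrist":
        r=np.hypot(*a); d=np.array([*(a/r*np.sin(r)),np.cos(r)])
    else: d=np.array([*a,1.])
    return E[:3,3],E[:3,:3]@d
def onz(c,u,v,z,name):
    o,d=ray(c,u,v,name); return o+d*(z-o[2])/d[2]
def pix(c,p,name):
    K=c["intrinsics"];E=c["extrinsics"]
    q=E[:3,:3].T@(np.asarray(p)-E[:3,3])
    if name=="wrist":
        r=np.hypot(q[0],q[1]);t=np.arctan2(r,q[2]);x=q[:2]/r*t
    else:x=q[:2]/q[2]
    return x*[K[0,0],K[1,1]]+K[:2,2]
E
```

```text
(no output)
```

View pics/w_clamp.png

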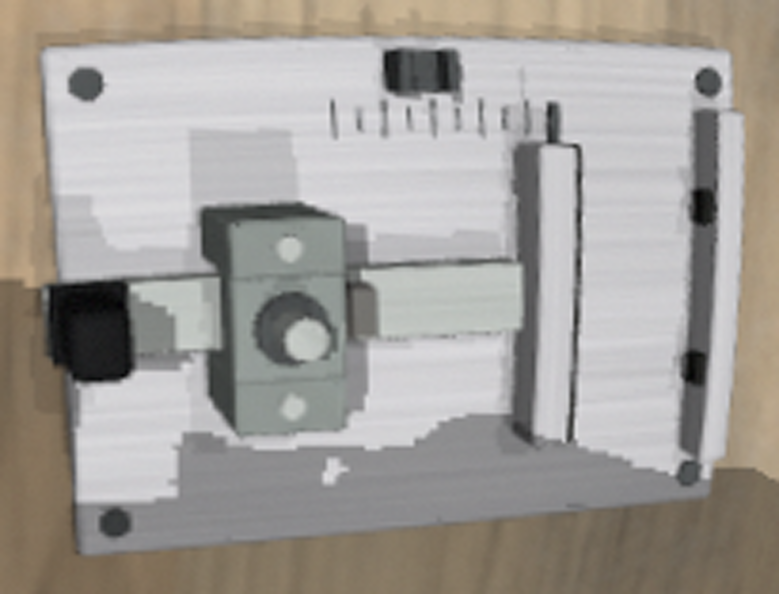

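View pics/s_mal.png

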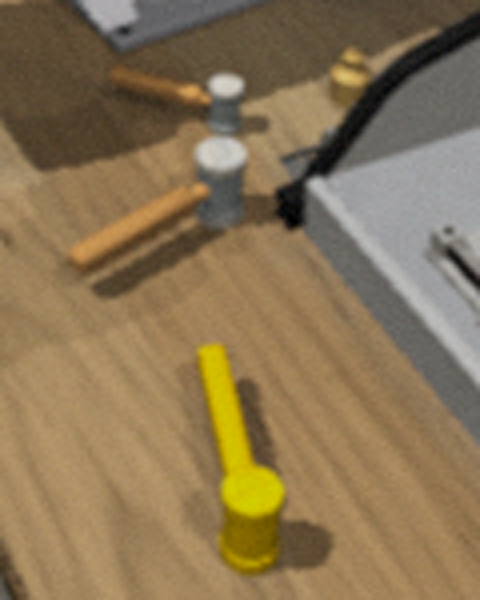

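View pics/w_mal.png

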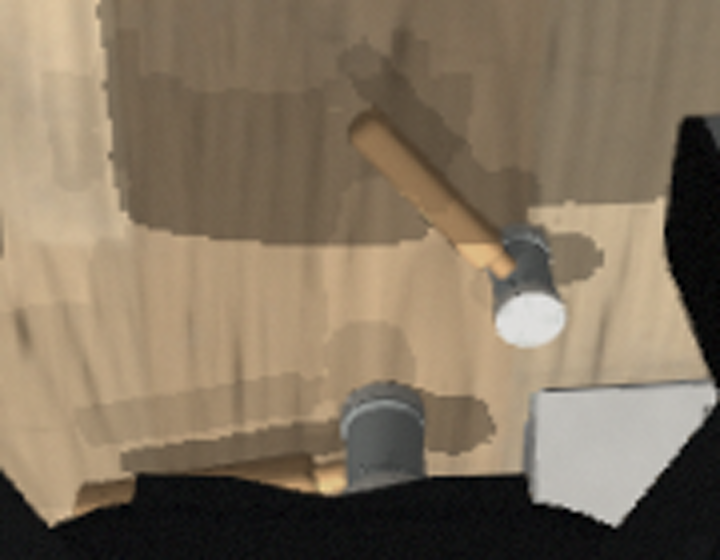

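View pics/d_mal.png

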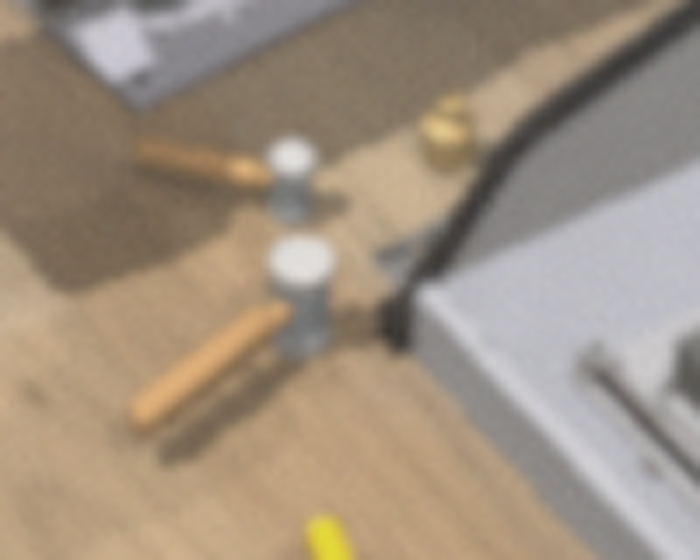

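Run:
```python
from h import *
cw=camera("wrist");cs=camera("scene");cd=camera("side")
W=lambda u,v,z:onz(cw,330+(u+.5)/3.8-.5,70+(v+.5)/3.6-.5,z,"wrist")
fl,bl,br,fr=[W(*p,.012) for p in [(42,48),(728,48),(708,495),(80,553)]]
print(fl,bl,br,fr)
print("len",np.linalg.norm(bl-fl),np.linalg.norm(br-fr),np.linalg.norm(fl-fr),np.linalg.norm(bl-br))
ax=(bl-fl+br-fr);ay=(fl-fr+bl-br);yaw=np.arctan2(ax[1],ax[0]);print("yaw",yaw,np.arctan2(-ay[0],ay[1]))
R=np.array([[np.cos(yaw),-np.sin(yaw)],[np.sin(yaw),np.cos(yaw)]])
cen=((fl+bl+br+fr)/4)[:2]-R@[-.0025,0]
print("origin",cen)
def L(p):return R.T@(p[:2]-cen)
for n,p in dict(pin=(305,340,.074),ptr=(553,103,.031),rl=(395,68,.029),rr=(452,68,.029),postF=(70,335,.066),postB=(130,335,.066),postmid=(103,338,.066)).items():
    q=W(*p);print(n,q,L(q))
def mal(c,n,head,tip):
    return onz(c,*head,.06,n)[:2],onz(c,*tip,.032,n)[:2]
for h,t in (mal(cs,"scene",(355.2,231.2),(320.5,258.5)),mal(cd,"side",(343.1,236.9),(320.7,259))):
    d=h-t;print("head",h,"tip",t,np.linalg.norm(d),np.degrees(np.arctan2(d[1],d[0])))
print("bottom scene",onz(cs,355.3,246,0,"scene"))
```

```text
[0.5206 0.1013 0.012 ] [0.761  0.1229 0.012 ] [ 0.7771 -0.0503  0.012 ] [ 0.5356 -0.0709  0.012 ]
len 0.24133792511790675 0.24234894641642735 0.17285489941434878 0.1739841748786738
yaw 0.08710701899930987 0.08997946253949587
origin [0.6511 0.026 ]
pin [0.5883 0.0197 0.074 ] [-0.0631 -0.0008]
ptr [0.6793 0.0932 0.031 ] [0.034  0.0645]
rl [0.6258 0.0996 0.029 ] [-0.0188  0.0755]
rr [0.6446 0.1013 0.029 ] [0.0001 0.0756]
postF [0.5258 0.0185 0.066 ] [-0.1254  0.0035]
postB [0.5419 0.0187 0.066 ] [-0.1094  0.0022]
postmid [0.5347 0.0177 0.066 ] [-0.1167  0.0019]
head [ 0.5164 -0.2722] tip [ 0.4036 -0.298 ] 0.11571266180914731 12.87712408835446
head [ 0.5193 -0.271 ] tip [ 0.4067 -0.2984] 0.11596033074961115 13.656744289115172
bottom scene [ 0.5206 -0.2682  0.    ]
```

Run:
```python
from h import *
cw=camera("wrist");cs=camera("scene")
print("small tip",onz(cw,332,263,.025,"wrist"),"head top",onz(cw,372.5,309,.045,"wrist"), "head scene",onz(cs,356.5,213.5,.045,"scene"))
print("weight",onz(cs,387.5,217,.0,"scene"))
print("big head edges", [onz(cw,240+u/4,230+v/4,z,"wrist") for u,v,z in [(342,415,.0),(420,410,.0),(80,505,.032)]])
o=sensors.get_obs();print(o["clock"],o["eef_pos"])
```

```text
small tip [ 0.5126 -0.1216  0.025 ] head top [ 0.5678 -0.1839  0.045 ] head scene [ 0.5619 -0.1946  0.045 ]
weight [ 0.6628 -0.2023  0.    ]
big head edges [array([ 0.5051, -0.2714,  0.    ]), array([ 0.5365, -0.2691,  0.    ]), array([ 0.4004, -0.2968,  0.032 ])]
0.4 [ 0.4999 -0.      0.3038]
```

```bash
python3 -m inch '[0,0,0,0,1.4, 0,0,0,0,2.8]'; python3 -c "
from h import *
print(sensors.get_obs()['joint_pos'])"
```

```text
clock: 0.6
eef_pos: [0.5, 0.0, 0.3039]
tool_rot: [0.805, 0.594, 0.0, 0.0]
ft_force: [0.4, -0.4, 0.4]
grip_width: 0.0588
[ 0.      0.2406  0.005   1.3352 -0.      1.87  ]
```

```bash
cat >> h.py <<'E'
from scipy.spatial.transform import Rotation as Ro
def go(p,ang=None):
    "shift mm in tool axes + turn units to reach TCP p with tool-y at world angle ang(deg)"
    o=sensors.get_obs();M=Ro.from_quat(o["tool_rot"]).as_matrix()
    s=M.T@(np.asarray(p)-o["eef_pos"])*1000
    cur=np.degrees(np.arctan2(M[1,1],M[0,1]))
    print("shift",s.round(1),"cur ang",round(cur,2),"turn",None if ang is None else round(((cur-ang+180)%360-180)/6,3), "eef",o["eef_pos"],"t",o["clock"])
E
python3 -c "
from h import *
go([.4645,-.284,.22],103.3)"
```

```text
shift [-281.8   49.8   83.9] cur ang -17.14 turn -20.074 eef [0.5    0.     0.3039] t 0.6
```

```bash
python3 -m inch '[0,-40,7,0,-1.4, 0,-80,14,10,-2.8, 0,-120,21,20,-4.2, 0,-160,28,30,-5.6, 0,-200,35,40,-7, 0,-240,42,50,-8.4, 0,-282,50,60,-9.8, 0,-282,50,60,-11.2]'; python3 -c "
from h import *
go([.4645,-.284,.2],103.3)"
```

```text
clock: 1.4
eef_pos: [0.4649, -0.2888, 0.2421]
tool_rot: [0.352, 0.936, -0.001, -0.001]
ft_force: [-0.3, 1.1, -0.2]
grip_width: 0.0425
shift [ 3.4  3.4 42.1] cur ang 48.72 turn -9.096 eef [ 0.4649 -0.2888  0.2421] t 1.4
```

```bash
python3 -m inch '[0,0,0,10,-1.4, 0,0,0,20,-2.8, 0,0,0,20,-4.2, 0,0,0,20,-5.6, 0,0,0,20,-7, 0,0,0,20,-8.4, 0,0,0,20,-8.9, 0,0,0,20,-8.9]'; python3 -c "
from h import *
go([.4645,-.284,.2],103.3); c=camera('wrist');cv2.imwrite('pics/w1.png',c['pixels'][:,:,::-1])
print(sensors.get_obs()['joint_pos'])
for p in [(.5185,-.271,.06),(.4645,-.284,.042),(.4646-.067,-.284-.016,.042)]:print(pix(c,p,'wrist'))
"
```

```text
clock: 2.2
eef_pos: [0.4664, -0.2844, 0.2238]
tool_rot: [-0.106, 0.994, 0.0, -0.0]
ft_force: [-0.3, -0.8, -0.3]
grip_width: 0.0428
shift [ 1.7  0.8 23.8] cur ang 102.12 turn -0.197 eef [ 0.4664 -0.2844  0.2238] t 2.2
[-0.5476  0.3776 -0.017   1.1763 -0.     -0.7582]
[325.6759 261.9933]
[324.1135 194.7313]
[322.2277 113.4091]
```

View pics/w1.png

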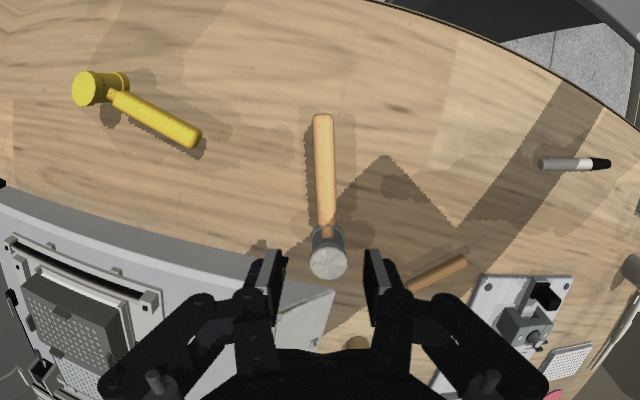

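```bash
python3 -m inch '[0,1,0,30,0, 0,1,0,60,0, 0,1,0,90,0, 0,1,0,110,0, 0,1,0,110,0]'; python3 -c "
from h import *
go([.4645,-.284,.086],103.3); c=camera('wrist');cv2.imwrite('pics/w2.png',c['pixels'][:,:,::-1])
"
```

```text
clock: 2.75
eef_pos: [0.4633, -0.2834, 0.1108]
tool_rot: [-0.105, 0.994, 0.002, -0.003]
ft_force: [-0.3, 1.6, 0.5]
grip_width: 0.0428
shift [-1.2 -1.  24.8] cur ang 102.07 turn -0.204 eef [ 0.4633 -0.2834  0.1108] t 2.75
```

View pics/w2.png

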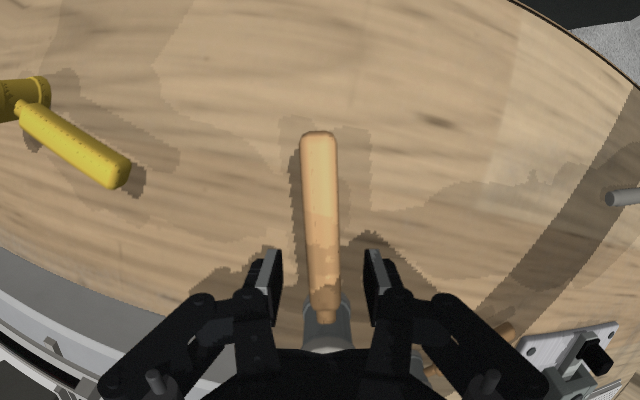

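```bash
python3 -m inch '[0,0,0,15,-0.2, 0,0,0,25,-0.2, 0,0,0,25,-0.2, -1,0,0,25,-0.2, -1,0,0,25,-0.2, -1,0,0,25,-0.2, -1,0,0,25,-0.2, -1,0,0,25,-0.2]'; python3 -c "
from h import *
go([.4645,-.284,.086],103.3)
"
```

```text
clock: 3.6
eef_pos: [0.4657, -0.2848, 0.0897]
tool_rot: [-0.116, 0.993, -0.0, 0.001]
ft_force: [-2.2, 0.8, 4.8]
grip_width: 0.0171
shift [1.  1.1 3.7] cur ang 103.33 turn 0.006 eef [ 0.4657 -0.2848  0.0897] t 3.6
```

```bash
python3 -m inch '[-1,0,0,0,0, -1,0,0,0,0, -1,0,0,-10,0, -1,0,0,-40,0, -1,0,0,-70,0, -1,0,0,-110,0, -1,0,0,-110,0, -1,0,0,-110,0]'; python3 -c "
from h import *
go([.4645,-.284,.2],103.3)
c=camera('wrist');cv2.imwrite('pics/w3.png',c['pixels'][:,:,::-1])
"
```

```text
clock: 4.4
eef_pos: [0.4655, -0.2848, 0.1996]
tool_rot: [-0.116, 0.993, -0.001, 0.0]
ft_force: [-0.6, 0.1, -4.2]
grip_width: 0.0171
shift [ 0.8  1.  -0.4] cur ang 103.33 turn 0.005 eef [ 0.4655 -0.2848  0.1996] t 4.4
```

View pics/w3.png

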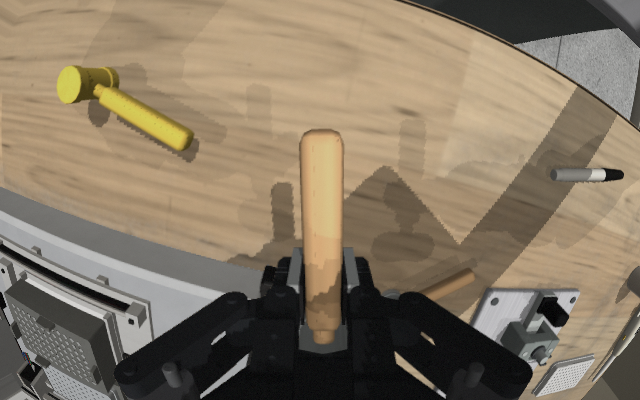

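```bash
python3 -c "
from h import *
go([.5352,.0062,.2],103.3)"
```

```text
shift [-135.6  266.4   -1.8] cur ang 103.33 turn 0.005 eef [ 0.4647 -0.2843  0.1981] t 4.45
```

```bash
python3 -m inch '[-1,-12,24,0,0, -1,-32,63,0,0, -1,-54,106,0,0, -1,-76,149,0,0, -1,-98,192,0,0, -1,-120,235,0,0, -1,-130,255,0,0, -1,-136,267,0,0]';python3 -m inch '[-1,0,0,0,0,-1,0,0,0,0,-1,0,0,0,0,-1,0,0,0,0]'; python3 -c "
from h import *
go([.5352,.0062,.2],103.3)
for n in ['scene','side','wrist']:
  c=camera(n);cv2.imwrite('pics/%s4.png'%n,c['pixels'][:,:,::-1])
  print(n,pix(c,(.588,.02,.074),n),pix(c,(.588,.02,.11),n))
s=cv2.imread('pics/scene4.png');d=cv2.imread('pics/side4.png')
cv2.imwrite('pics/s4c.png',cv2.resize(s[110:210,285:405],None,fx=5,fy=5,interpolation=2))
cv2.imwrite('pics/d4c.png',cv2.resize(d[130:230,270:390],None,fx=5,fy=5,interpolation=2))
"
```

```text
clock: 5.25
eef_pos: [0.535, 0.0088, 0.1965]
tool_rot: [-0.118, 0.993, 0.0, -0.002]
ft_force: [-0.5, -0.8, -3.5]
grip_width: 0.0172
clock: 5.65
eef_pos: [0.5359, 0.0051, 0.1988]
tool_rot: [-0.115, 0.993, -0.0, -0.0]
ft_force: [0.5, -0.6, -2.4]
grip_width: 0.0168
shift [ 0.4  1.2 -1.2] cur ang 103.2 turn -0.017 eef [0.5359 0.0051 0.1988] t 5.65
scene [332.3004 164.6128] [332.2332 155.0378]
side [318.0986 184.9107] [317.9941 178.011 ]
wrist [326.3175 287.7049] [326.888  318.2967]
```

View pics/s4c.png

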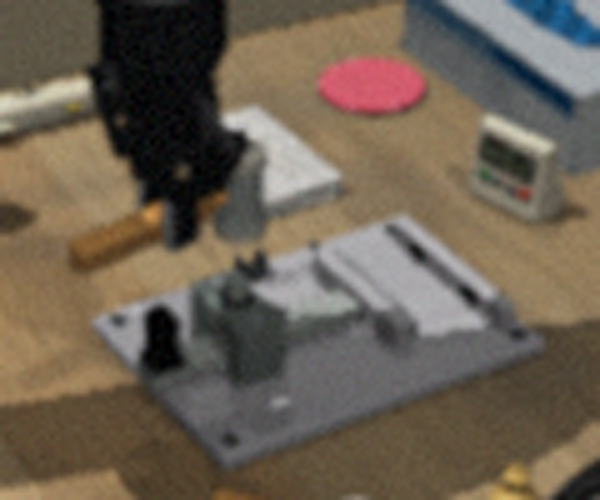

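View pics/d4c.png

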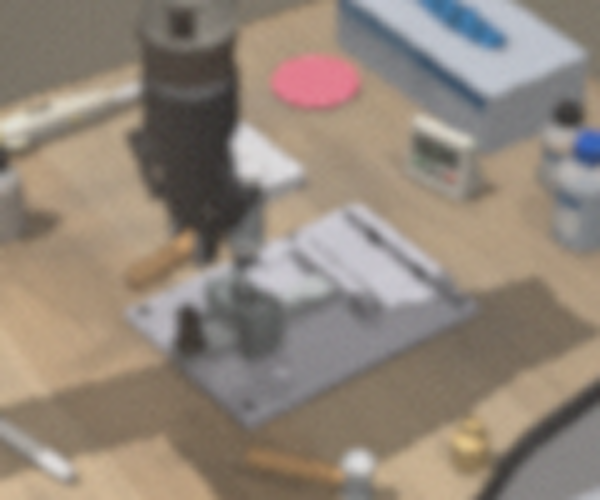

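View pics/wrist4.png

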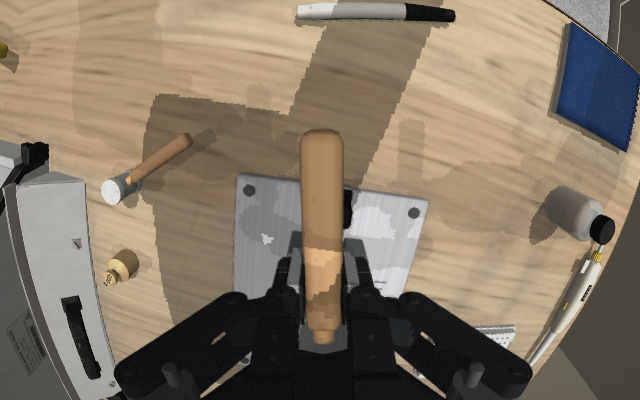

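```bash
python3 -m inch '[-1,0,1,20,0, -1,0,1,34,0, -1,0,1,34,0,-1,0,1,34,0]';python3 -m inch '[-1,0,0,4,0,-1,0,0,8,0,-1,0,0,11,0,-1,0,0,13,0,-1,0,0,13,0]'
```

```text
clock: 6.2
eef_pos: [0.5358, 0.0072, 0.1651]
tool_rot: [-0.116, 0.993, -0.0, -0.0]
ft_force: [0.2, 0.6, -2.7]
grip_width: 0.0168
clock: 6.7
eef_pos: [0.5365, 0.0076, 0.1533]
tool_rot: [-0.116, 0.993, -0.0, 0.001]
ft_force: [-2.0, -0.0, 7.1]
grip_width: 0.0168
```

```bash
python3 -m inch '[-1,0,0,2,0,-1,0,0,3,0,-1,0,0,3,0]';python3 -m inch '[-1,0,0,3,0,-1,0,0,3,0]'
```

```text
clock: 7.0
eef_pos: [0.536, 0.0076, 0.1517]
tool_rot: [-0.116, 0.993, -0.0, 0.001]
ft_force: [-8.1, -0.8, 16.5]
grip_width: 0.0169
clock: 7.2
eef_pos: [0.5348, 0.0073, 0.1482]
tool_rot: [-0.116, 0.993, -0.0, -0.0]
ft_force: [-10.2, -2.0, 17.7]
grip_width: 0.0167
```

```bash
python3 -m inch '[-1,0,0,-15,0,-1,0,0,-40,0,-1,0,0,-55,0,-1,0,0,-55,0,-1,0,0,-55,0]'; python3 -c "
from h import *
go([.4655,-.2845,.2],103.3)
for n in ['scene','side']:
  c=camera(n);cv2.imwrite('pics/%s5.png'%n,c['pixels'][:,:,::-1])
  print(n,pix(c,(.588,.02,.074),n),pix(c,(.588,.02,.064),n))
s=cv2.imread('pics/scene5.png');d=cv2.imread('pics/side5.png')
cv2.imwrite('pics/s5c.png',cv2.resize(s[120:200,290:390],None,fx=7,fy=7,interpolation=2))
"
```

```text
clock: 7.7
eef_pos: [0.5356, 0.0076, 0.2001]
tool_rot: [-0.116, 0.993, 0.0, -0.0]
ft_force: [-0.2, -0.2, -2.5]
grip_width: 0.0171
shift [ 135.6 -268.     0.2] cur ang 103.34 turn 0.006 eef [0.5356 0.0076 0.2001] t 7.7
scene [332.3004 164.6128] [332.3186 167.2185]
side [318.0986 184.9107] [318.1271 186.7973]
```

View pics/s5c.png

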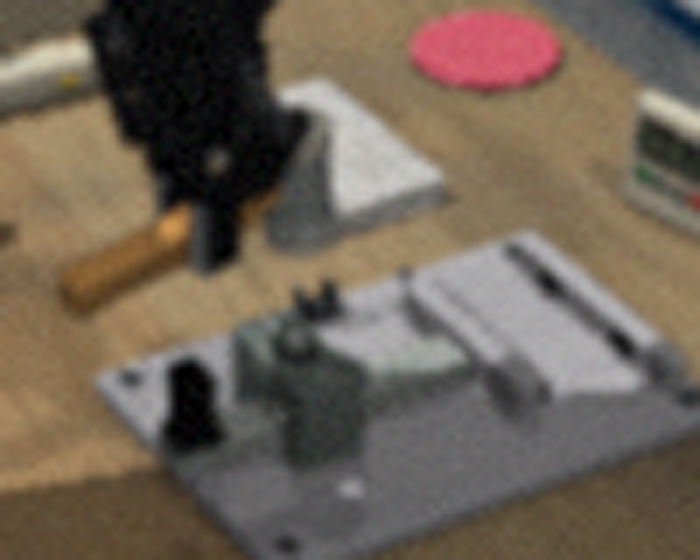

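```bash
python3 -m inch '[-1,12,-24,0,0, -1,32,-63,0,0, -1,54,-106,0,0, -1,76,-149,0,0, -1,98,-192,0,0, -1,120,-235,0,0, -1,130,-257,0,0, -1,136,-268,0,0]';python3 -m inch '[-1,0,0,0,0,-1,0,0,30,0,-1,0,0,60,0,-1,0,0,85,0,-1,0,0,100,0,-1,0,0,100,0,-1,0,0,100,0]';python3 -m inch '[-1,0,0,4,0,-1,0,0,7,0,-1,0,0,7,0]'
```

```text
clock: 8.6
eef_pos: [0.4641, -0.2867, 0.1994]
tool_rot: [-0.114, 0.993, 0.001, -0.001]
ft_force: [-0.2, -0.0, -3.7]
grip_width: 0.0169
clock: 9.3
eef_pos: [0.4658, -0.2832, 0.1008]
tool_rot: [-0.117, 0.993, 0.0, -0.0]
ft_force: [-0.2, 0.4, -1.9]
grip_width: 0.0167
clock: 9.6
eef_pos: [0.4655, -0.2845, 0.0942]
tool_rot: [-0.116, 0.993, -0.0, 0.0]
ft_force: [-0.7, 0.5, -2.7]
grip_width: 0.0164
```

```bash
python3 -m inch '[-1,0,0,3,0,-1,0,0,5,0,-1,0,0,5,0]';python3 -m inch '[-1,0,0,2,0,-1,0,0,3,0,-1,0,0,3,0]'
```

```text
clock: 9.9
eef_pos: [0.4651, -0.2846, 0.0886]
tool_rot: [-0.116, 0.993, 0.0, -0.0]
ft_force: [-0.5, -0.7, -2.9]
grip_width: 0.0168
clock: 10.2
eef_pos: [0.4654, -0.2847, 0.086]
tool_rot: [-0.116, 0.993, -0.0, 0.0]
ft_force: [-1.3, -0.4, -2.7]
grip_width: 0.0165
```

```bash
python3 -m inch '[-1,0,0,2,0,-1,0,0,2,0,-1,0,0,2,0]';python3 -m inch '[-1,0,0,1,0,-1,0,0,2,0,-1,0,0,2,0]'
```

```text
clock: 10.5
eef_pos: [0.4653, -0.2849, 0.0854]
tool_rot: [-0.116, 0.993, -0.0, 0.0]
ft_force: [-4.2, 0.6, 8.0]
grip_width: 0.0164
clock: 10.8
eef_pos: [0.4651, -0.2849, 0.0849]
tool_rot: [-0.116, 0.993, -0.001, 0.001]
ft_force: [-8.6, 2.4, 17.2]
grip_width: 0.0166
```

Contact with the desk. Release (moderate opening) and look.

```bash
python3 -m inch '[-1,0,0,-2,0,-0.4,0,0,-2,0,0,0,0,-2,0,0,0,0,-2,0,0,0,0,-2,0,0,0,0,-2,0]';python3 -c "
from h import *
go([.4655,-.2845,.2],103.3)
for n in ['scene','wrist']:
  c=camera(n);cv2.imwrite('pics/%s6.png'%n,c['pixels'][:,:,::-1])
s=cv2.imread('pics/scene6.png')
cv2.imwrite('pics/s6c.png',cv2.resize(s[180:290,290:410],None,fx=5,fy=5,interpolation=2))
"
```

```text
clock: 11.4
eef_pos: [0.4654, -0.2846, 0.0836]
tool_rot: [-0.116, 0.993, 0.0, -0.0]
ft_force: [0.1, -0.2, -0.2]
grip_width: 0.0429
shift [  -0.1    0.1 -116.4] cur ang 103.34 turn 0.006 eef [ 0.4654 -0.2846  0.0836] t 11.4
```

View pics/s6c.png

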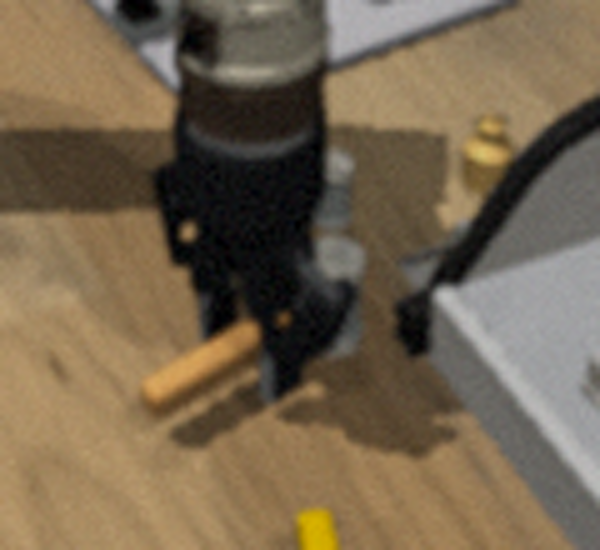

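View pics/wrist6.png

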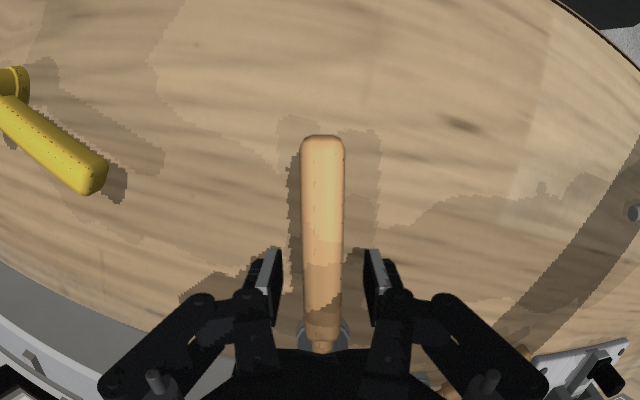

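```bash
python3 -m inch '[0,0,0,-25,0,0,0,0,-60,0,0,0,0,-100,0,0,0,0,-125,0,0,0,0,-125,0,0,0,0,-125,0]';python3 -c "
from h import *
go([.534,.0165,.2],95)
"
```

```text
clock: 12.1
eef_pos: [0.4655, -0.2847, 0.2092]
tool_rot: [-0.116, 0.993, -0.0, 0.0]
ft_force: [0.1, -0.2, -0.5]
grip_width: 0.0426
shift [-136.1  277.3    9.1] cur ang 103.33 turn 1.389 eef [ 0.4655 -0.2847  0.2092] t 12.1
```

```bash
python3 -m inch '[0.3,-12,24,0,0, 0.3,-32,63,0,0.4, 0.3,-54,106,0,0.8, 0.3,-76,149,0,1.2, 0.3,-98,192,0,1.4, 0.3,-120,238,0,1.4, 0.3,-130,262,0,1.4, 0.3,-136,277,0,1.4]';python3 -m inch '[0.3,0,0,5,0,0.3,0,0,10,0,0.3,0,0,10,0,0.3,0,0,10,0]'; python3 -c "
from h import *
go([.534,.0165,.2],95)
c=camera('wrist');cv2.imwrite('pics/w7.png',c['pixels'][:,:,::-1])
w=cv2.imread('pics/w7.png')
print(pix(c,(.534,.0165,.066),'wrist'),pix(c,(.588,.02,.064),'wrist'))
for n in ['scene','side']:
  c=camera(n);cv2.imwrite('pics/%s7.png'%n,c['pixels'][:,:,::-1])
s=cv2.imread('pics/scene7.png')
cv2.imwrite('pics/s7c.png',cv2.resize(s[130:260,270:410],None,fx=5,fy=4.5,interpolation=2))
"
```

```text
clock: 12.9
eef_pos: [0.533, 0.0187, 0.2069]
tool_rot: [-0.045, 0.999, 0.0, -0.002]
ft_force: [0.1, -0.9, 0.1]
grip_width: 0.0553
clock: 13.3
eef_pos: [0.5334, 0.0148, 0.1984]
tool_rot: [-0.042, 0.999, -0.0, -0.001]
ft_force: [-0.2, -0.5, 1.1]
grip_width: 0.0553
shift [-0.7  1.7 -1.6] cur ang 94.8 turn -0.034 eef [0.5334 0.0148 0.1984] t 13.3
[325.6055 219.6907] [323.9919 281.9996]
```

View pics/w7.png

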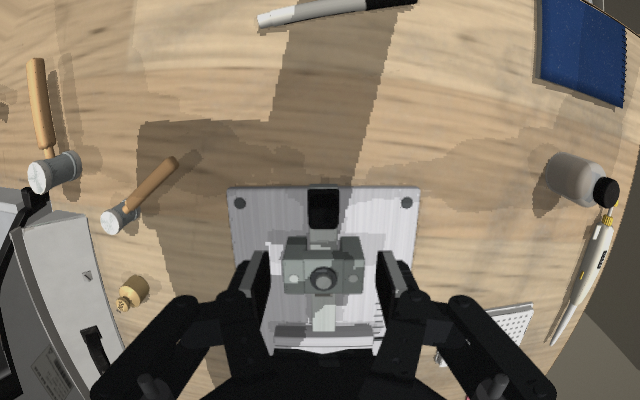

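View pics/s7c.png

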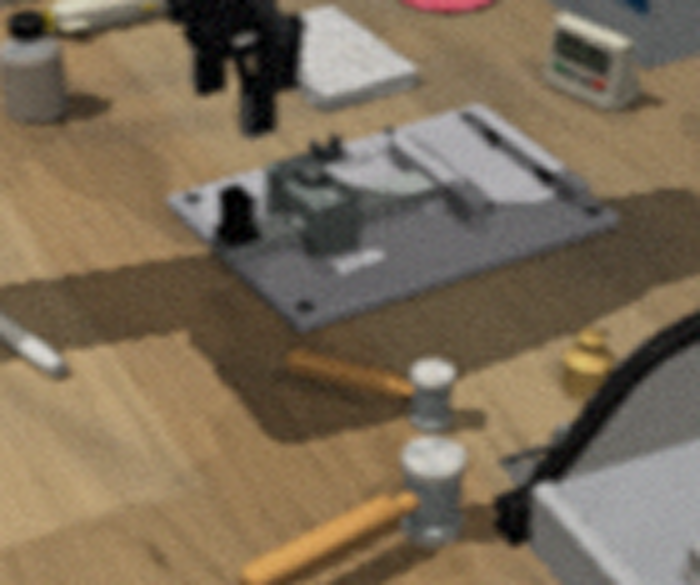

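```bash
python3 -m inch '[0.3,-1,1,30,0,0.3,-1,1,60,0,0.3,-1,1,80,0,0.3,-1,1,94,0,0.3,-1,1,94,0,0.3,-1,1,94,0]';python3 -c "
from h import *
go([.534,.0165,.104],95)
c=camera('wrist');cv2.imwrite('pics/w8.png',c['pixels'][:,:,::-1])"
```

```text
clock: 14.05
eef_pos: [0.5349, 0.0171, 0.1053]
tool_rot: [-0.043, 0.999, 0.0, 0.0]
ft_force: [0.7, 0.3, -0.4]
grip_width: 0.0556
shift [ 1.  -0.5  1.3] cur ang 94.9 turn -0.016 eef [0.5349 0.0171 0.1053] t 14.05
```

View pics/w8.png

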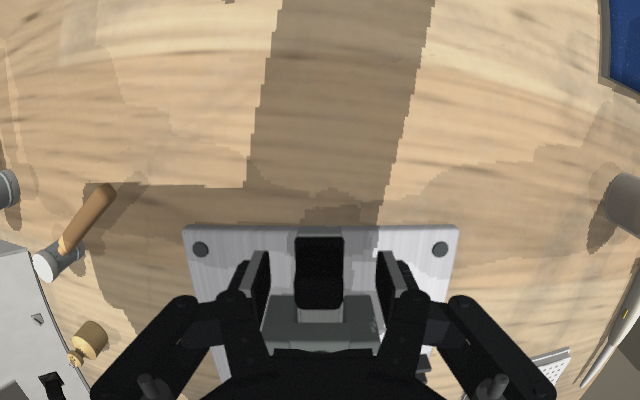

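```bash
python3 -m inch '[-1,0,0,0,0,-1,0,0,0,0,-1,0,0,0,0,-1,0,0,0,0,-1,0,0,0,0,-1,0,0,0,0]';python3 -m inch '[-1,5,0,0,0,-1,10,0,0,0,-1,15,0,0,0,-1,20,0,0,0,-1,25,0,0,0,-1,30,0,0,0,-1,30,0,0,0,-1,30,0,0,0]';python3 -c "
from h import *
go([.534,.0165,.104],95)
for n in ['scene','side','wrist']:
  c=camera(n);cv2.imwrite('pics/%s9.png'%n,c['pixels'][:,:,::-1])
s=cv2.imread('pics/scene9.png')
cv2.imwrite('pics/s9c.png',cv2.resize(s[140:210,295:405],None,fx=7,fy=7,interpolation=2))
s=cv2.imread('pics/side9.png')
cv2.imwrite('pics/d9c.png',cv2.resize(s[160:220,290:370],None,fx=9,fy=9,interpolation=2))
"
```

```text
clock: 14.7
eef_pos: [0.5356, 0.0155, 0.1063]
tool_rot: [-0.042, 0.999, -0.002, 0.001]
ft_force: [-0.4, -6.6, 3.8]
grip_width: 0.0214
clock: 15.5
eef_pos: [0.5084, 0.0131, 0.1064]
tool_rot: [-0.042, 0.999, -0.002, 0.004]
ft_force: [7.9, -6.4, -2.7]
grip_width: 0.0209
shift [-25.8   1.2   2.6] cur ang 94.86 turn -0.024 eef [0.5084 0.0131 0.1064] t 15.5
```

View pics/s9c.png

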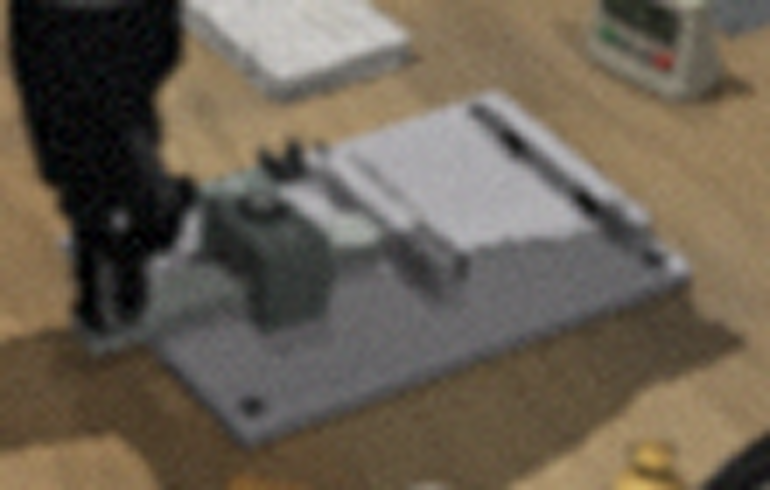

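View pics/d9c.png

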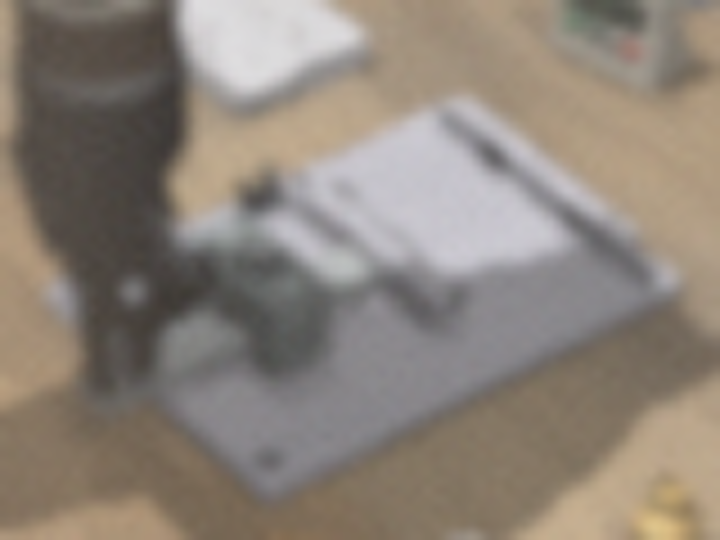

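View pics/wrist9.png

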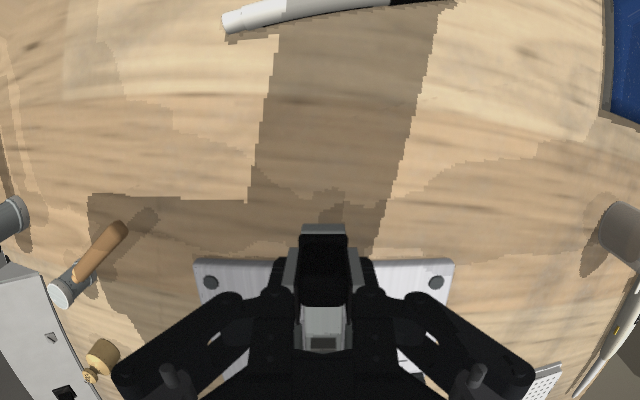

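Run:
```python
from h import *
yaw=.0885;R=np.array([[np.cos(yaw),-np.sin(yaw)],[np.sin(yaw),np.cos(yaw)]]);o=np.array([.651,.026])
def w(x,y,z):return [*(o+R@[x,y]),z]
c=camera("scene");n="scene"
cr=lambda p:(pix(c,p,n)-[295,140]+.5)*7-.5
for l,p in dict(ridgeF=(-.0188,.0755,.029),ridgeB=(0,.0755,.029),ptr0=(.034,.0645,.031),ptr27=(.007,.0645,.031),ptr44=(-.0094,.0645,.031)).items():print(l,cr(w(*p)))
import glob
s=cv2.imread('pics/scene0.png');cv2.imwrite('pics/s0z.png',cv2.resize(s[150:185,320:385],None,fx=12,fy=12,interpolation=2))
s=c['pixels'][:,:,::-1];cv2.imwrite('pics/s10z.png',cv2.resize(s[150:185,320:385],None,fx=12,fy=12,interpolation=2))
cr=lambda p:(pix(c,p,n)-[320,150]+.5)*12-.5
for l,p in dict(ridgeF=(-.0188,.0755,.029),ridgeB=(0,.0755,.029),ptr0=(.034,.0645,.031),ptr27=(.007,.0645,.031),ptr44=(-.0094,.0645,.031)).items():print(l,cr(w(*p)))
```

```text
ridgeF [264.4525 150.9568]
ridgeB [297.6526 139.9763]
ptr0 [368.7838 127.4344]
ptr27 [321.6448 143.1033]
ptr44 [292.6829 152.7301]
ridgeF [153.7042 139.1403]
ridgeB [210.6187 120.3166]
ptr0 [332.558   98.8162]
ptr27 [251.7483 125.677 ]
ptr44 [202.0992 142.1802]
```

View pics/s10z.png

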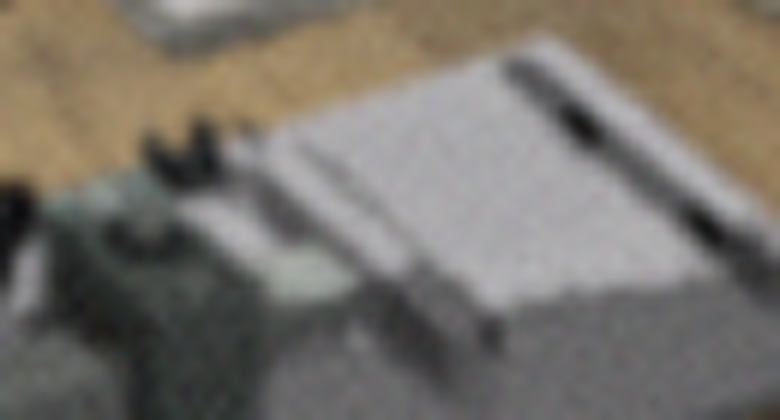

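View pics/s0z.png

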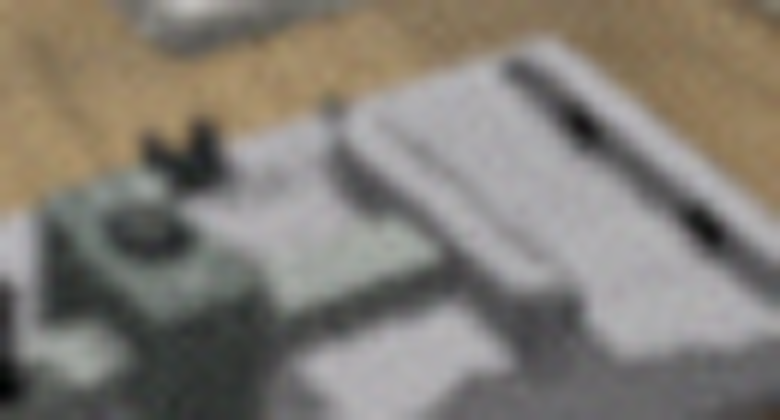

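```bash
python3 -m inch '[-1,4,0,0,0,-1,8,0,0,0,-1,12,0,0,0,-1,15,0,0,0,-1,17,0,0,0,-1,17,0,0,0,-1,17,0,0,0,-1,17,0,0,0]';python3 - <<'E'
from h import *
go([.4923,.012,.1064],95)
yaw=.0885;R=np.array([[np.cos(yaw),-np.sin(yaw)],[np.sin(yaw),np.cos(yaw)]]);o=np.array([.651,.026])
def w(x,y,z):return [*(o+R@[x,y]),z]
for n,(u,v,W,H) in dict(scene=(320,150,65,35),side=(300,165,60,35)).items():
    c=camera(n);s=c['pixels'][:,:,::-1];cv2.imwrite(f'pics/{n}11z.png',cv2.resize(s[v:v+H,u:u+W],None,fx=12,fy=12,interpolation=2))
    for l,p in dict(ridgeF=(-.0188,.0755,.029),ridgeB=(0,.0755,.029),ptr44=(-.0094,.0645,.031)).items():print(n,l,(pix(c,w(*p),n)-[u,v]+.5)*12-.5)
E
```

```text
clock: 16.5
eef_pos: [0.4922, 0.0117, 0.1064]
tool_rot: [-0.042, 0.999, -0.002, 0.005]
ft_force: [9.1, -6.0, -5.5]
grip_width: 0.0212
shift [-0.1  0.3 -0. ] cur ang 94.86 turn -0.023 eef [0.4922 0.0117 0.1064] t 16.5
scene ridgeF [153.7042 139.1403]
scene ridgeB [210.6187 120.3166]
scene ptr44 [202.0992 142.1802]
side ridgeF [199.6104 187.6152]
side ridgeB [241.9116 167.9994]
side ptr44 [238.8551 188.7233]
```

View pics/scene11z.png

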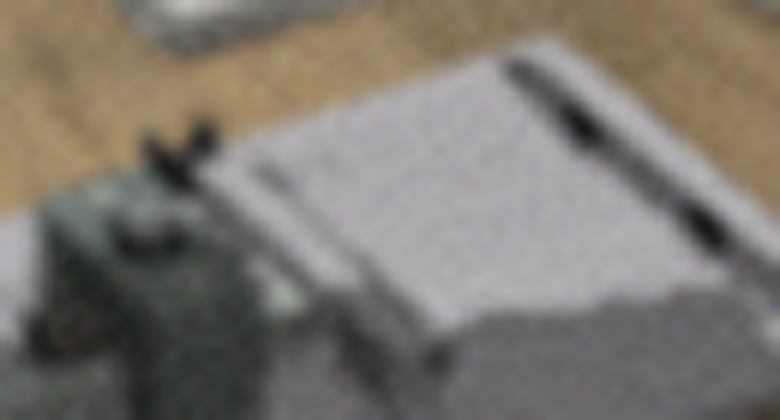

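View pics/side11z.png

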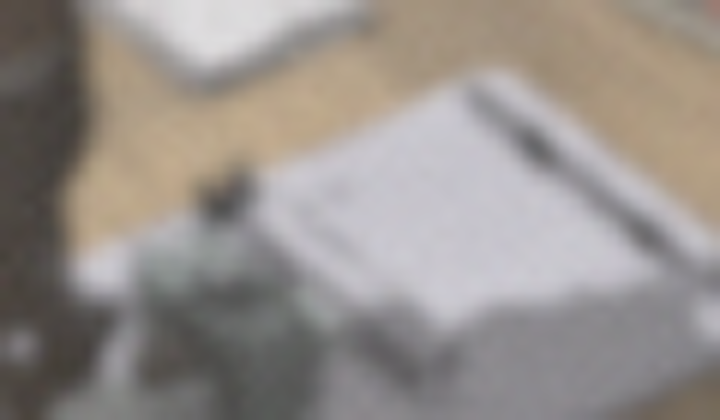

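Run:
```python
from h import *
s=cv2.imread('pics/wrist0.png');cv2.imwrite('pics/w0z.png',cv2.resize(s[78:110,410:490],None,fx=10,fy=10,interpolation=cv2.INTER_NEAREST))
```

```text
(no output)
```

View pics/w0z.png

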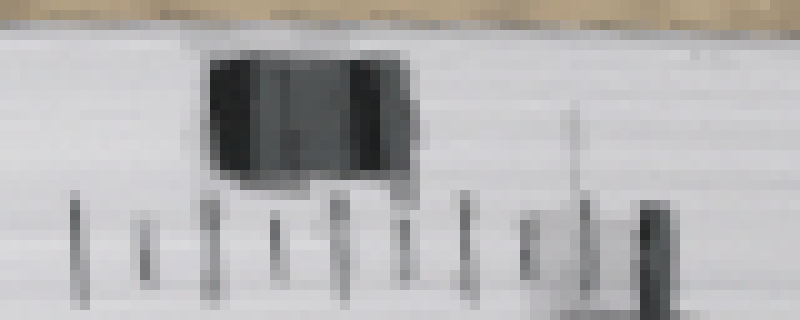

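Run:
```python
from h import *
c=camera("wrist")
c["extrinsics"]=np.array([[1,.0004,-.0008,.5002],[.0001,-.9466,-.3225,.0828],[-.0009,.3225,-.9466,.3731],[0,0,0,1.]])
yaw=.0885;R=np.array([[np.cos(yaw),-np.sin(yaw)],[np.sin(yaw),np.cos(yaw)]]);o=np.array([.651,.026])
for l,u,v,z in [("F front top",250,120,.029),("F rear top",290,120,.029),("B front top",385,120,.029),("B rear top",412,120,.029),("F foot",210,120,.012),("ptr front top",655,230,.031),("ptr rear",675,230,.031),("ptr front foot?",640,230,.024)]:
    p=onz(c,410+u/10-.5,78+v/10-.5,z,"wrist"); print(l,R.T@(p[:2]-o)*1000)
```

```text
F front top [-17.7042  74.4181]
F rear top [-12.7318  74.4019]
B front top [-0.7221 74.42  ]
B rear top [ 2.7459 74.4399]
F foot [-16.575   74.6725]
ptr front top [33.6502 61.7313]
ptr rear [36.425  61.7669]
ptr front foot? [35.1982 61.5391]
```

```bash
python3 -m inch '[-1,-0.5,0,0,0,-1,-0.5,0,0,0,-1,-0.5,0,0,0,-1,-0.5,0,0,0,-1,-0.5,0,0,0,-1,-0.5,0,0,0]'; python3 -m inch '[-1,0,0,0,0,-1,0,0,0,0,-1,0,0,0,0,-1,0,0,0,0,-1,0,0,0,0]';python3 -c "
from h import *
c=camera('scene');cv2.imwrite('pics/s12.png',cv2.resize(c['pixels'][120:280,260:420,::-1],None,fx=3.7,fy=3.7,interpolation=2))"
```

```text
clock: 17.25
eef_pos: [0.4927, 0.0117, 0.1064]
tool_rot: [-0.042, 0.999, -0.002, 0.005]
ft_force: [8.6, -4.9, -5.2]
grip_width: 0.0212
clock: 17.75
eef_pos: [0.4928, 0.0117, 0.1064]
tool_rot: [-0.042, 0.999, -0.002, 0.005]
ft_force: [9.3, -5.9, -5.3]
grip_width: 0.0209
```

View pics/s12.png

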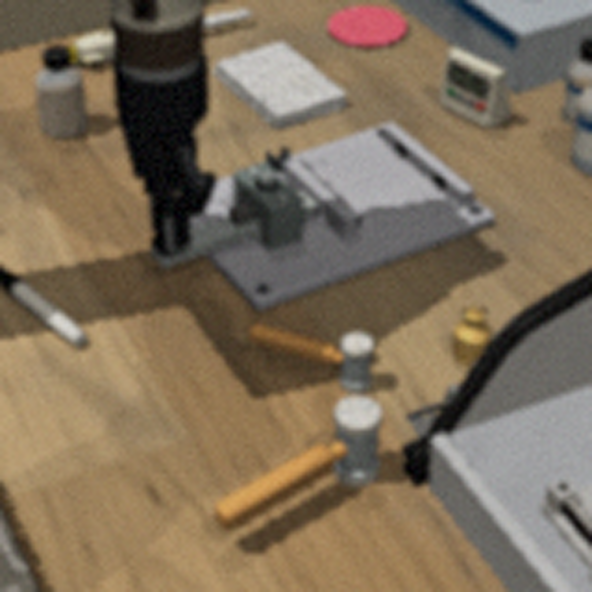

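The picture shows the big mallet standing at (357,440). The gripper is at (170,240) on the post, steady, and the pointer is hidden behind the ridge at (280,155).

```bash
python3 -c "
from workcell import order,sensors
print(order.job_done()); print(sensors.get_obs()['clock'])"
```

```text
the job is handed in; nothing more can be done
None
the job is handed in; nothing more can be done
```

I carried out the whole task and handed it in at about 18 s; no verdict is reported.

- **Mallet:** I picked the larger of the two wooden-handled mallets, at scene pixel (355,240), and not the smaller one at (355,217) or the yellow one. After use I stood it on its face at its original place. The last picture shows it upright and well clear of the clamp.
- **Pin:** I pressed the pin down with the mallet's face until it met the stop at about 20 N. A picture afterwards shows only a short stub above the collar. The mallet tilted a few degrees in the grip while pressing, but it stood flat once I released it.
- **Slide:** I gripped the post and pulled it out. By the measured tool travel it moved about 43 mm, against about 42.5 mm needed from the first wrist picture. I re-measured that picture late: my first estimate of 43.5 mm had used slightly wrong ridge edges. The gripper is holding steady against the spring at about 9 N.

**Unconfirmed:** I could not see the pointer directly at the end, because it was lost against the dark mark. Its place between the ridges rests on the tool travel and on the jaw's shift in the scene picture, which agree within about 1–2 mm. The nearby bystanders looked untouched in the pictures, but I did not measure whether they had moved.

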